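# Clear the spray can and change the bench over to the blue feed

### The job

The yellow spray can stands in the way of the changeover switch's handle: first, before you move the handle, set the can down gently and upright in the green tray, beside the bottle already there. Then swing the handle from the red side up to centre off (straight up), pause there about two seconds, and carry it on fully over to its stop on the blue side, never taking it past off before the pause and never bringing it back. Drop or tip nothing and leave the two bottles and the orange meter where they are.

Things in the scene. Friction and masses are not known exactly. Their poses are not given: they have to be found in the camera images.
- switch: Changeover switch: a grey housing fixed to the bench, 120 mm along its x, 90 mm along its y, top 75 mm above the bench, on a dark steel foot plate 140 x 104 x 6 mm. Origin at the centre of its underside, z up. Coloured plates on its top: red towards its -x, white in the middle, blue towards its +x. It may stand at any yaw. The handle hinges about the line parallel to its y axis through the point 60 mm above its origin.
- bail (a joint): Angle of the switch's U-shaped handle (rad): 0 = straight up = centre off, negative = leaning to the switch's -x (red) side, positive = leaning to its +x (blue) side; stops at -0.9 and +0.9. It starts on the red side, between -0.9 and -0.7. Even friction holds it wherever it is left (about 2.6 N at the bar to move it); no spring, no detents.
- bail_bar (a point): Centre of the handle's black cross-bar: a round bar 18 mm in diameter, 110 mm long, always parallel to the switch's y axis and 115 mm from the hinge line. Two steel arms 10 mm thick run from its ends (at y = -55 and +55 mm) down to the hinge beside the housing; between them the U is open, so fingers can straddle the bar from above. Bar centre in the switch's frame: x = 115 mm x sin(angle), y = 0, z = 60 mm + 115 mm x cos(angle).
- can: Spray can, yellow with a blue band and a black cap: an upright straight cylinder 52 mm in diameter, 165 mm tall, about 0.25 kg, loose. Origin at the centre of its underside, z up. It starts on the bench close beside the switch's +x (blue) end, 98 to 112 mm from its origin, in the handle's path.
- tray: Green open tray fixed to the bench, 200 mm along its x, 105 mm along its y, 22 mm high, walls 4 mm thick, floor top 4 mm above the bench. Origin at the centre of its underside.
- tray_bottle: White bottle with a red cap, 54 mm in diameter, 150 mm tall, loose, standing in the tray on its long centre line, up to 60 mm from the middle, so that one end has more free room than the other. Origin at the centre of its underside. Leave it.
- amber_bottle: Amber bottle with a black cap, 60 mm in diameter, 140 mm tall, loose, standing on the bench beside the switch's +y side, about 115 to 130 mm from its centre line. Origin at the centre of its underside. Leave it.
- meter: Orange hand-held meter lying on the bench close beside the switch on its -y side, its length along the switch, 150 x 75 x 40 mm, loose. Origin at the centre of its underside. Leave it.
- test_board: Green board under test with two blue blocks on a black base, fixed beyond the work: 120 mm along its x, 200 mm along its y, 82 mm high. Origin at the centre of its underside. An obstacle only.
Things that resemble listed ones, but are neither listed nor needed, are in the scene too. Of the things shaped like the switch, the grey one is meant.

How it is judged:
By the outcome, as a careful person would: the job done as asked, in the order asked, and still so for the second after the job is handed in, with the robot touching nothing.
It also fails if it takes over 64 s, if anything falls off the work surface, if the arm or the gripper's body presses on something with over 40 N, if the wrist force passes 120 N, or if a joint passes its speed limit or range.

### The arm

A 6-joint arm with a two-finger parallel gripper is mounted at the origin on the work surface. World frame = base frame: x ahead of the robot, y to its left, z up, the work surface at z = 0. Lengths are in m, angles in rad, forces in N, time in s.
With the tool pointing down it reaches from about 0.35 to 0.85 m from the base axis. Payload 8.1 kg.
Tool frame: the origin (TCP) lies at the very end of the fingers, on their centre line; the grasp point (between the pads) lies 19 mm behind it (robot.pinch_z is the distance from the TCP to the grasp point, in m); y points along the fingers, x is the direction in which the jaws open and shut, and the axes are right-handed (so a half turn about y gives the same grasp; the last joint's range is limited). The gripper opens to 93 mm and grips with 3 to 60 N. Pads are 15 mm wide; open, the fingers measure 128 mm over their backs; the gripper's body (75 mm by 188 mm) begins 65 mm behind the grasp point.
Start: joints at [-1.434, 0.13, 1.488, -0, 1.523, -0.085], TCP at [0.132, -0.585, 0.219] pointing down, gripper open.
Joint ranges: [-2.96, 2.96], [-0.89, 2.26], [0.02, 2.5], [-1.34, 4.48], [0, 2.73], [-2.66, 2.66]. Speed limits (rad/s): [2.39, 2.39, 2.79, 3.14, 3.14, 3.14].

### API

Orientations are given as a rotation vector (axis times angle).
In Python, from plant import robot gives the robot as it stands.
- The arm moves only by the shell command python3 -m inch 'ROWS' [FORCE]. ROWS is JSON, a list of rows, each a list of 5 numbers: the closure, from -1 (fully open) to 1 (shut), then the shift along the world's x, y, z in m, then the turn about the world's z in rad. A call has 1 to 8 rows; each row is the pose to reach, as a shift and turn from the pose measured when the call began; what a row does not reach only later rows make up. A row lasts 1/8 s, in which the tool goes at most 62.5 mm and 10.7 degrees, less where a joint would pass 70% of its speed; a pose out of reach is approached as far as the arm can. A call with a gripper value outside its range is refused whole. The fingers move at their own pace and stop on an object; FORCE is the grip in N (left out, the last holds). Time passes only in rows, so rows that repeat a pose let the fingers close. It gives the time, the measured TCP pose, the force and the opening at its end, in the units of the state.
- robot.read_state(): the state, without advancing time (a new reading comes with each control period).
- robot.read_camera(name): name is "side" or "top" or "wrist"; returns a dict with "color" (384x512x3 uint8, red, green, blue), "mtx" (3x3 intrinsics, pixels), "R" (3x3) and "t" (3): a world point X has camera coordinates R X + t; the wrist camera has in their place "hand_eye" (4x4, takes a point from camera to tool coordinates, whose origin is the TCP and whose axes are the tool frame's). Camera axes: x right, y down, z forward; pixel columns grow to the right and rows downward; lengths in m; the calibration is good to about 2 mm. The wrist camera is an equidistant fisheye: a pixel r from the principal point sees the ray r / f radians off the axis. A picture is of the moment at which its call begins: read the wrist's pose just before it. There is no depth.
- robot.close_job(): hands the job in, once; it reports no verdict.
The state is a dict: "t": time; "q": joint angles; "dq": joint speeds; "joint_torque": joint torques, N m; "tool_pos": TCP position; "orientation": TCP orientation; "force": force on the tool from outside, world axes, zero at the start; "wrist_torque": the same for the moment, N m; "opening": finger opening in m.
Only numpy, scipy, OpenCV 4.12 (cv2) and the standard library are available. Lean on these libraries where they do the work, as an engineer would, in place of code of your own. Each camera call takes 0.05 s, during which the arm holds its last target. There are 200 camera calls.

## Working session

There is one attempt and no reset: what is moved stays moved. The work goes in short steps, Python scripts to look and compute and a shell command to move; the robot and the scene stay as the last step left them, time stands still between calls to the robot, and variables do not carry over. Pictures are saved under pics/ and viewed, about 8 in all and at most 12, crops included, and the job is handed in when it is done.

```bash
mkdir -p pics; ls
python3 - <<'E'
from plant import robot
import cv2,numpy as np
s=robot.read_state();print(s)
for n in("top","side"):
    c=robot.read_camera(n);cv2.imwrite(f"pics/{n}0.png",cv2.cvtColor(c["color"],cv2.COLOR_RGB2BGR))
    print(n,c["mtx"].tolist(),np.round(c["R"],4).tolist(),np.round(c["t"],4).tolist(), (-c["R"].T@c["t"]).round(3))
    np.savez(f"{n}.npz",**{k:c[k] for k in("mtx","R","t","color")})
E
```

```text
pics
{'t': 0.0, 'q': array([-1.43441924e+00,  1.31167103e-01,  1.48924313e+00, -3.53253294e-06,
        1.52296952e+00, -8.54116052e-02]), 'dq': array([ 0.00071914,  0.00129574, -0.00113337,  0.00027766,  0.00131461,
        0.00138506]), 'joint_torque': array([ 1.83975135e-03, -5.59845757e+01, -4.91751122e+01,  7.68517354e-02,
        3.57935694e-02, -1.50328806e-04]), 'tool_pos': array([ 0.13192424, -0.58475831,  0.21760373]), 'orientation': array([-1.30470864,  1.04516551, -1.04299565]), 'force': array([ 1.18171393,  0.19311195, -0.11644085]), 'wrist_torque': array([-0.01931822, -0.0042128 ,  0.02103138]), 'opening': 0.09322668165169705}
top [[370.8360521382774, 0.0, 255.6925545261935], [0.0, 370.8360521382774, 190.86391180334383], [0.0, 0.0, 1.0]] [[0.0048, -0.9999, -0.0109], [-0.9864, -0.003, -0.1644], [0.1643, 0.0116, -0.9863]] [0.0037, 0.5903, 1.0824] [ 0.404 -0.007  1.165]
side [[363.2874575678541, 0.0, 257.7625531905876], [0.0, 363.2874575678541, 186.26239630463792], [0.0, 0.0, 1.0]] [[-0.9052, -0.4249, 0.0055], [-0.3102, 0.6519, -0.6919], [0.2904, -0.628, -0.7219]] [0.536, 0.2805, 1.0295] [0.273 0.691 0.934]
```

View pics/top0.png

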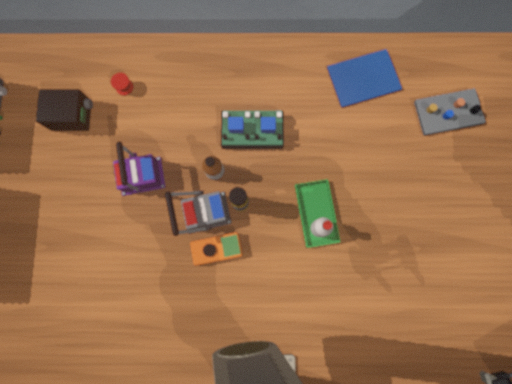

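View pics/side0.png

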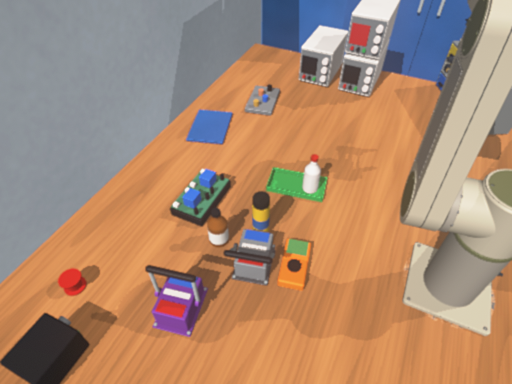

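The top view shows the grey switch at about (203,212), with the bar on the left at (172,213). The can is at (238,198), the amber bottle at (213,165) and the meter at (215,249). The tray is at (319,214), and its bottle stands towards the near end at (322,228). The side view agrees: can at (261,210), switch at (253,258), and the purple switch is a decoy. I'll enlarge both views to read points.

Run:
```python
import cv2,numpy as np
def crop(n,x,y,w,h,k):
    im=cv2.imread(f"pics/{n}0.png")[y:y+h,x:x+w]
    im=cv2.resize(im,None,fx=k,fy=k,interpolation=cv2.INTER_CUBIC)
    for i in range(0,w,10):
        cv2.putText(im,str(x+i),(i*k,8),0,.3,(255,255,255),1);cv2.line(im,(i*k,0),(i*k,h*k),(255,255,255) if (x+i)%50==0 else (170,170,170),1) if (x+i)%20==0 else 0
    for j in range(0,h,10):
        cv2.putText(im,str(y+j),(0,j*k+4),0,.3,(255,255,255),1);cv2.line(im,(0,j*k),(w*k,j*k),(170,170,170),1) if (y+j)%20==0 else 0
    cv2.imwrite(f"pics/{n}0c.png",im)
crop("top",160,150,190,120,4);crop("side",190,160,150,140,4)
```

```text
(no output)
```

View pics/top0c.png

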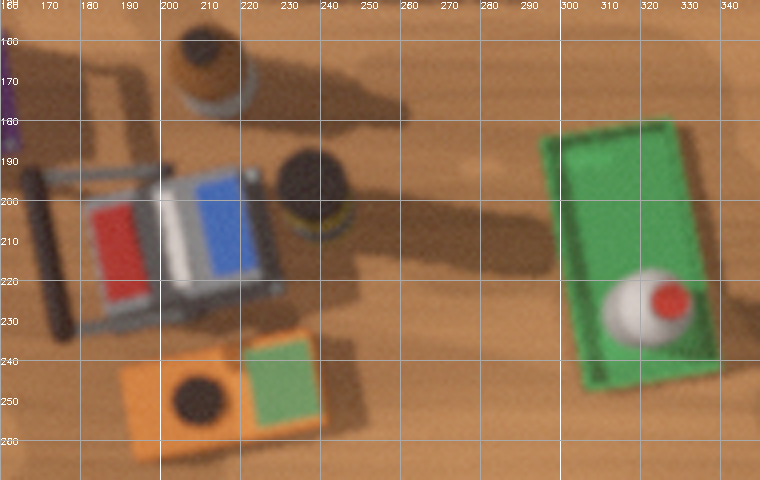

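View pics/side0c.png

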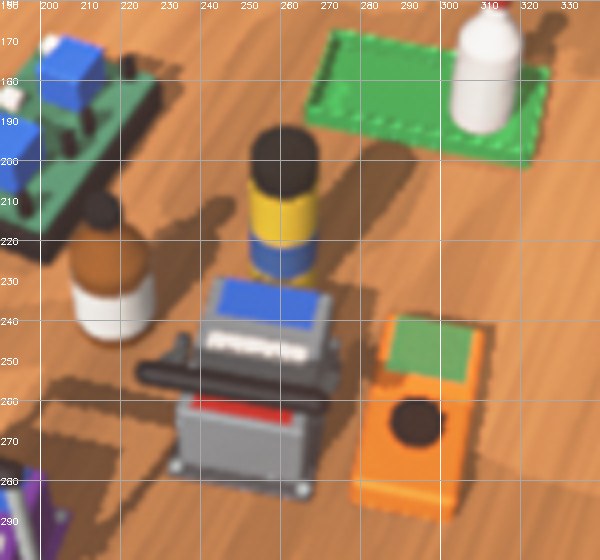

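Enlarged, everything is readable. I'll back-project the key points.

```bash
cat > h.py <<'E'
import numpy as np
C={n:np.load(f"{n}.npz") for n in("top","side")}
off={"top":(160,150),"side":(190,160)}
def bp(n,X,Y,z):
    c=C[n];u,v=off[n][0]+X/4,off[n][1]+Y/4
    d=c["R"].T@np.linalg.solve(c["mtx"],[u,v,1]);o=-c["R"].T@c["t"]
    return o+d*(z-o[2])/d[2]
E
python3 - <<'E'
from h import *
np.set_printoptions(precision=4,suppress=True)
def P(l,*a):print(l,bp(*a)[:2])
P("can top","top",313,187,.165);P("can side","side",284,150,.165)
for l,n,pts in(("red","top",[(90,208),(133,203),(148,296),(107,302)]),("white","top",[(155,193),(170,190),(190,284),(175,288)]),("blue","top",[(195,187),(238,176),(258,270),(214,279)]),("blue","side",[(222,279),(329,290),(318,327),(218,314)])):
    q=np.array([bp(n,*p,.076)[:2] for p in pts]);print(l,n,q.mean(0))
    e=q[2]-q[1]+q[3]-q[0] if n=="top" else 0
    if n=="top":print("  +-y dir yaw",np.degrees(np.arctan2(-e[1],-e[0]))-90)
q=np.array([bp("top",*p,.022)[:2] for p in[(540,137),(672,120),(721,371),(585,391)]]);print("tray",q,q.mean(0))
P("tbottle","top",670,301,.15);P("tb side foot","side",483,105,0.004)
for a in(-.7,-.8,-.9):
    z=.06+.115*np.cos(a);P(f"bar{a} top","top",48,256,z);P("   side","side",234,387,z);
    d=bp("top",33,175,z)-bp("top",63,338,z);print("   yaw",np.degrees(np.arctan2(d[1],d[0]))-90,np.linalg.norm(d))
P("amber","top",203,46,.14)
q=np.array([bp("top",*p,.04)[:2] for p in[(120,368),(308,330),(325,425),(137,462)]]);print("meter",q)
E
```

```text
can top [0.5545 0.0521]
can side [0.5556 0.0583]
red top [0.5189 0.1997]
  +-y dir yaw -78.4115298166182
white top [0.5291 0.1608]
  +-y dir yaw -76.54462996092161
blue top [0.5372 0.1212]
  +-y dir yaw -76.99598709116017
blue side [0.5341 0.1235]
tray [[ 0.6161 -0.1166]
 [ 0.6299 -0.2201]
 [ 0.4353 -0.252 ]
 [ 0.4198 -0.1483]] [ 0.5253 -0.1843]
tbottle [ 0.479  -0.1914]
tb side foot [ 0.4776 -0.1989]
bar-0.7 top [0.5084 0.2353]
   side [0.5059 0.2407]
   yaw -77.25802691740691 0.1155129898108026
bar-0.8 top [0.5092 0.2372]
   side [0.5082 0.2363]
   yaw -77.25802691740688 0.11640318376025074
bar-0.9 top [0.5101 0.2393]
   side [0.5107 0.2313]
   yaw -77.2580269174069 0.11738432701415241
amber [0.6593 0.1331]
meter [[0.435  0.2032]
 [0.4641 0.0619]
 [0.3935 0.0483]
 [0.3657 0.1881]]
```

```bash
python3 - <<'E'
from plant import robot
from scipy.spatial.transform import Rotation as R
import numpy as np
s=robot.read_state();M=R.from_rotvec(s["orientation"]).as_matrix();print(M.round(3))
print("jaw yaw deg",np.degrees(np.arctan2(M[1,0],M[0,0])))
for n,a in(("can",-77.5),):
    d=(a-np.degrees(np.arctan2(M[1,0],M[0,0]))+90)%180-90;print("turn",np.radians(d))
E
python3 -m inch '[[-1,0,0,0.06,0],[-1,0.06,0.03,0.06,0],[-1,0.1,0.08,0.06,0]]'
```

```text
[[ 0.22  -0.     0.975]
 [-0.975  0.002  0.22 ]
 [-0.002 -1.     0.   ]]
jaw yaw deg -77.29015433282005
turn -0.0036624978133343008
t: 0.48
tool_pos: [0.2294, -0.509, 0.2779]
orientation: [-1.304, 1.045, -1.045]
force: [0.3, 0.2, -0.1]
opening: 0.093
```

```bash
python3 -m inch '[[-1,0.03,0.05,0.02,0],[-1,0.06,0.1,0.02,0],[-1,0.09,0.15,0.02,0],[-1,0.12,0.2,0.02,0],[-1,0.15,0.25,0.02,0],[-1,0.18,0.3,0.02,0],[-1,0.2,0.35,0.02,0],[-1,0.22,0.4,0.02,0]]'; python3 -m inch '[[-1,0.03,0.05,0,0],[-1,0.06,0.1,0,0],[-1,0.08,0.13,0,0],[-1,0.1,0.15,0,0],[-1,0.1,0.155,0,0]]'
cat >> h.py <<'E'
import cv2
from scipy.spatial.transform import Rotation as Ro
def wrist(name=None):
    from plant import robot
    s=robot.read_state();c=robot.read_camera("wrist")
    if name:cv2.imwrite(f"pics/{name}.png",cv2.cvtColor(c["color"],cv2.COLOR_RGB2BGR))
    M=np.eye(4);M[:3,:3]=Ro.from_rotvec(s["orientation"]).as_matrix();M[:3,3]=s["tool_pos"]
    return dict(T=M@c["hand_eye"],K=c["mtx"],im=c["color"],s=s)
def wbp(w,u,v,z):
    K=w["K"];x,y=(u-K[0,2]),(v-K[1,2]);r=np.hypot(x,y);th=r/K[0,0]
    d=w["T"][:3,:3]@np.array([np.sin(th)*x/r,np.sin(th)*y/r,np.cos(th)]);o=w["T"][:3,3]
    return o+d*(z-o[2])/d[2]
def wproj(w,X):
    p=w["T"][:3,:3].T@(np.asarray(X)-w["T"][:3,3]);r=np.hypot(p[0],p[1]);th=np.arctan2(r,p[2])
    return w["K"][:2,2]+w["K"][0,0]*th*p[:2]/r
E
python3 - <<'E'
from h import *
import pickle
w=wrist("w1");pickle.dump(w,open("w1.pkl","wb"))
print(w["s"]["tool_pos"],w["s"]["t"],w["T"].round(3),w["K"])
for l,X in(("can",[.555,.055,.165]),("bar",[.509,.237,.144]),("sw",[.528,.1605,.076])):print(l,wproj(w,X))
E
```

```text
t: 1.48
tool_pos: [0.4497, -0.1072, 0.2975]
orientation: [-1.304, 1.046, -1.045]
force: [0.4, -0.0, 0.3]
opening: 0.0933
t: 2.1
tool_pos: [0.5499, 0.0491, 0.2964]
orientation: [-1.306, 1.046, -1.042]
force: [-0.8, 0.4, 0.1]
opening: 0.0931
[0.54987204 0.04909187 0.29644589] 2.1 [[ 0.22  -0.93  -0.295  0.632]
 [-0.975 -0.21  -0.065  0.066]
 [-0.002  0.302 -0.953  0.463]
 [ 0.     0.     0.     1.   ]] [[297.31863964   0.         253.27130162]
 [  0.         297.31863964 191.91321827]
 [  0.           0.           1.        ]]
can [248.03318799 176.84633082]
bar [ 95.63630142 177.67777355]
sw [169.55067257 162.91554858]
```

View pics/w1.png

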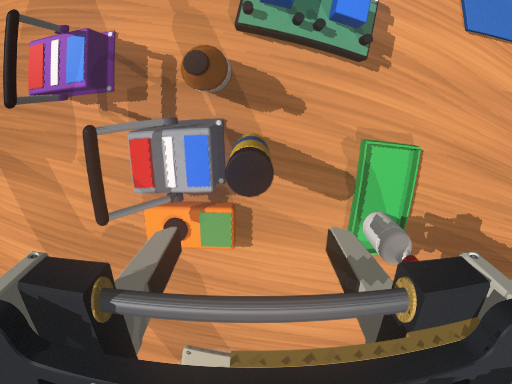

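The wrist view shows the can's cap disc at about (249,171), the bar centre at (96,175), the white plate at (169,161), and the tray's inner rim corners clearly.

Run:
```python
from h import *
import pickle
np.set_printoptions(precision=4,suppress=True)
w=pickle.load(open("w1.pkl","rb"))
im=w["im"].astype(int);dark=(im.max(2)<75).astype(np.uint8);dark[:,:215]=0;dark[:,285:]=0;dark[:135]=0;dark[205:]=0
p=np.argwhere(dark);print("dark extents",p.min(0),p.max(0),p.mean(0))
for u,v in((249,171),(249,172)):print("can",wbp(w,u,v,.165))
print("white",wbp(w,169,161,.076),"red",wbp(w,142,162.5,.076),"blue",wbp(w,198,160,.076))
for z in(.137,.144,.148):print("bar",z,wbp(w,96,175,z))
print("tray",[wbp(w,u,v,.022)[:2] for u,v in((363,141),(421,149))])
```

```text
dark extents [135 215] [196 272] [169.3137 245.8896]
can [0.5613 0.0554 0.165 ]
can [0.5603 0.0551 0.165 ]
white [0.5305 0.1617 0.076 ] red [0.5205 0.2005 0.076 ] blue [0.5401 0.1221 0.076 ]
bar 0.137 [0.5099 0.2404 0.137 ]
bar 0.144 [0.5125 0.2367 0.144 ]
bar 0.148 [0.514  0.2346 0.148 ]
tray [array([ 0.6148, -0.1119]), array([ 0.6312, -0.2202])]
```

```bash
python3 -m inch '[[-1,0.008,0.006,-0.03,0],[-1,0.008,0.006,-0.08,0],[-1,0.008,0.006,-0.12,0],[-1,0.008,0.006,-0.16,0],[-1,0.008,0.006,-0.18,0],[-1,0.008,0.006,-0.195,0],[-1,0.008,0.006,-0.195,0]]' 20; python3 -m inch '[[1,0,0,0,0],[1,0,0,0,0],[1,0,0,0,0],[1,0,0,0,0],[1,0,0,0,0],[1,0,0,0,0],[1,0,0,0,0],[1,0,0,0,0]]' 20
```

```text
t: 3.02
tool_pos: [0.5571, 0.0546, 0.1014]
orientation: [-1.306, 1.047, -1.042]
force: [0.2, 0.1, 0.3]
opening: 0.0932
t: 4.03
tool_pos: [0.5572, 0.0547, 0.1016]
orientation: [-1.306, 1.047, -1.042]
force: [-0.2, 1.5, 1.9]
opening: 0.0518
```

```bash
python3 -m inch '[[1,0,0,0.015,0],[1,0,0,0.03,0],[1,0,0,0.045,0],[1,0,0,0.06,0],[1,0.001,-0.02,0.065,0],[1,0.003,-0.045,0.065,0],[1,0.004,-0.07,0.065,0],[1,0.006,-0.1,0.065,0]]'; python3 -m inch '[[1,0.001,-0.03,0,0],[1,0.003,-0.06,0,0],[1,0.005,-0.085,0,0],[1,0.006,-0.11,0,0],[1,0.0065,-0.125,0,0],[1,0.0065,-0.13,0,0],[1,0.0065,-0.13,0,0],[1,0.0065,-0.13,0,0]]'
python3 - <<'E'
from h import *
w=wrist("w2");print(w["s"]["tool_pos"],w["s"]["force"],w["s"]["opening"])
E
```

```text
t: 5.03
tool_pos: [0.5629, -0.047, 0.1665]
orientation: [-1.307, 1.047, -1.042]
force: [0.5, 0.3, -3.3]
opening: 0.0515
t: 6.02
tool_pos: [0.5694, -0.1762, 0.1665]
orientation: [-1.307, 1.046, -1.041]
force: [-0.0, 0.2, -2.8]
opening: 0.0516
[ 0.56938649 -0.17621128  0.16648303] [-0.01307691  0.18792684 -2.77439294] 0.051634259114601844
```

View pics/w2.png

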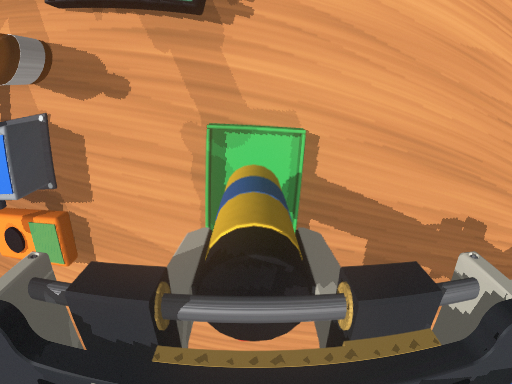

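The wrist view shows the can upright in the grip over the tray's free end, centred between the walls (columns 207–305, can at 256). Next I lower it gently.

```bash
python3 -m inch '[[1,0,0,-0.015,0],[1,0,0,-0.03,0],[1,0,0,-0.043,0],[1,0,0,-0.051,0],[1,0,0,-0.056,0],[1,0,0,-0.058,0],[1,0,0,-0.059,0],[1,0,0,-0.059,0]]'; python3 -m inch '[[1,0,0,-0.0005,0],[1,0,0,-0.001,0],[1,0,0,-0.0015,0],[1,0,0,-0.002,0]]'
```

```text
t: 7.08
tool_pos: [0.5697, -0.1763, 0.1079]
orientation: [-1.307, 1.046, -1.042]
force: [0.2, -0.4, -2.9]
opening: 0.0517
t: 7.58
tool_pos: [0.5697, -0.1763, 0.1059]
orientation: [-1.307, 1.046, -1.042]
force: [-0.0, 0.4, -2.6]
opening: 0.0517
```

```bash
python3 -m inch '[[1,0,0,-0.0005,0],[1,0,0,-0.001,0],[1,0,0,-0.001,0]]';  python3 -m inch '[[1,0,0,-0.0005,0],[1,0,0,-0.001,0],[1,0,0,-0.001,0]]'
```

```text
t: 7.95
tool_pos: [0.57, -0.1762, 0.1056]
orientation: [-1.306, 1.045, -1.042]
force: [-2.1, 1.4, 4.5]
opening: 0.0519
t: 8.32
tool_pos: [0.5703, -0.1762, 0.1056]
orientation: [-1.306, 1.044, -1.042]
force: [-3.3, 3.2, 9.3]
opening: 0.0513
```

Contact confirmed. Now release, retreat upward, and check.

```bash
python3 -m inch '[[-0.2,0,0,0.0005,0],[-0.4,0,0,0.0005,0],[-0.6,0,0,0.0005,0],[-0.6,0,0,0.0005,0],[-0.6,0,0,0.0005,0]]'; python3 -m inch '[[-0.6,0,0,0.02,0],[-0.6,0,0,0.05,0],[-0.6,0,0,0.09,0],[-0.6,0,0,0.13,0],[-0.6,0,0.03,0.15,0],[-0.6,-0.005,0.07,0.15,0],[-0.6,-0.01,0.12,0.15,0]]'; python3 -m inch '[[-0.6,-0.01,0.05,0,0],[-0.6,-0.015,0.1,0,0],[-0.6,-0.02,0.15,0,0],[-0.6,-0.03,0.19,0,0],[-0.6,-0.03,0.19,0,0]]'
python3 - <<'E'
from h import *
from plant import robot
import pickle
w=wrist("w3");pickle.dump(w,open("w3.pkl","wb"));print(w["s"]["tool_pos"],w["s"]["force"],w["s"]["opening"])
for n in("top",):
    c=robot.read_camera(n)["color"];cv2.imwrite("pics/t3.png",cv2.cvtColor(c,cv2.COLOR_RGB2BGR))
a=cv2.imread("pics/w3.png");b=cv2.resize(cv2.imread("pics/t3.png")[140:280,150:360],None,fx=2,fy=2,interpolation=2)
o=np.zeros((600,800,3),np.uint8);o[:300,:400]=cv2.resize(a,(400,300));o[:280,400:800]=b[:, 20:420][:280];cv2.imwrite("pics/m3.png",np.vstack([np.hstack([a,np.zeros((384,8,3),np.uint8),cv2.copyMakeBorder(b,0,384-280,0,0,0)[:,140:]])]))
E
```

```text
t: 8.95
tool_pos: [0.5702, -0.1762, 0.106]
orientation: [-1.306, 1.045, -1.042]
force: [-0.3, -0.2, -0.1]
opening: 0.0744
t: 9.82
tool_pos: [0.5605, -0.0557, 0.2583]
orientation: [-1.304, 1.043, -1.045]
force: [0.6, 0.9, -0.4]
opening: 0.0747
t: 10.45
tool_pos: [0.5301, 0.1369, 0.2601]
orientation: [-1.304, 1.039, -1.043]
force: [0.0, -0.7, -0.5]
opening: 0.0745
[0.53005856 0.13691963 0.26009134] [ 0.03251278 -0.67902395 -0.45099132] 0.07453458887423157
```

View pics/m3.png

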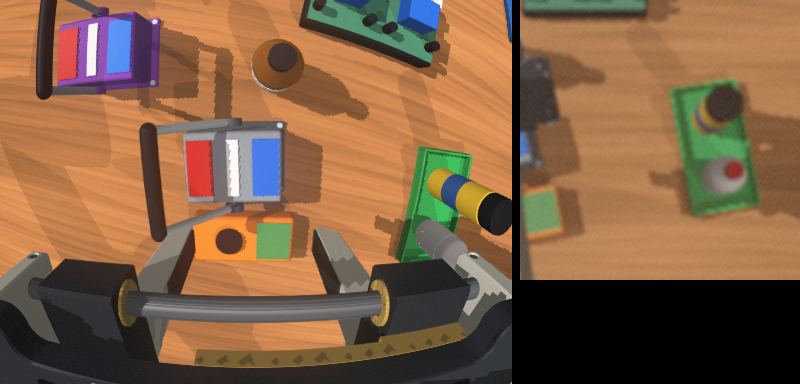

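The can stands upright in the tray's free end beside the bottle. The bar runs from (149,130) to (159,236), and the white plate is at (233,167).

Run:
```python
from h import *
import pickle
np.set_printoptions(precision=4,suppress=True)
w=pickle.load(open("w3.pkl","rb"))
for p in((233,167),(200,168),(266,167)):print(wbp(w,*p,.076))
for z in(.135,.14,.144,.148):
    a,b=wbp(w,149,130,z),wbp(w,159,236,z);d=a-b;print("bar",z,(a+b)/2,np.linalg.norm(d),np.degrees(np.arctan2(d[1],d[0]))-90)
```

```text
[0.5305 0.1612 0.076 ]
[0.5205 0.2005 0.076 ]
[0.5393 0.1223 0.076 ]
bar 0.135 [0.5063 0.2395 0.135 ] 0.11804358058012307 -77.07105186510076
bar 0.14 [0.5081 0.238  0.14  ] 0.11602044294389867 -77.07105186510076
bar 0.144 [0.5095 0.2368 0.144 ] 0.114401932834919 -77.07105186510076
bar 0.148 [0.5109 0.2357 0.148 ] 0.11278342272593944 -77.07105186510077
```

```bash
python3 -m inch '[[-0.6,-0.009,0.05,0,0],[-0.6,-0.018,0.1,0,0],[-0.6,-0.018,0.101,-0.03,0],[-0.6,-0.018,0.101,-0.07,0],[-0.6,-0.018,0.101,-0.1,0],[-0.6,-0.018,0.101,-0.125,0],[-0.6,-0.018,0.101,-0.136,0],[-0.6,-0.018,0.101,-0.136,0]]' 8
python3 -m inch '[[0.2,0,0,0,0],[0.3,0,0,0,0],[0.4,0,0,0,0],[0.4,0,0,0,0]]' 8
python3 - <<'E'
from h import *
w=wrist("w4");print(w["s"]["tool_pos"],w["s"]["force"],w["s"]["opening"])
E
```

```text
t: 11.55
tool_pos: [0.5129, 0.2344, 0.1235]
orientation: [-1.304, 1.042, -1.046]
force: [-0.3, 0.3, -0.4]
opening: 0.0741
t: 12.05
tool_pos: [0.513, 0.2346, 0.1238]
orientation: [-1.304, 1.042, -1.046]
force: [-0.2, -0.3, -0.2]
opening: 0.039
[0.51301108 0.23456718 0.12382874] [-0.16663557 -0.34195535 -0.16530349] 0.03899452098418713
```

View pics/w4.png

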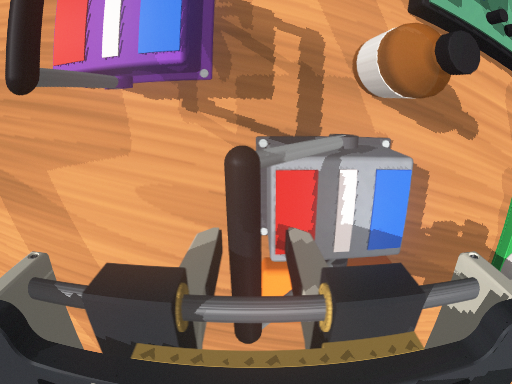

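The bar lies between the fingers, slightly towards the left one (bar at column 245, finger midpoint about 253). I'll nudge the tool and grip.

```bash
python3 -m inch '[[0.4,-0.001,0.004,0,0],[0.4,-0.001,0.004,0,0],[0.5,-0.001,0.004,0,0],[0.7,-0.001,0.004,0,0],[1,-0.001,0.004,0,0],[1,-0.001,0.004,0,0]]' 10
python3 -m inch '[[1,0,0,0,0],[1,0,0,0,0]]' 10
```

```text
t: 12.85
tool_pos: [0.5118, 0.239, 0.1238]
orientation: [-1.304, 1.042, -1.046]
force: [-0.5, 4.1, 1.8]
opening: 0.0173
t: 13.1
tool_pos: [0.5118, 0.239, 0.1238]
orientation: [-1.304, 1.042, -1.046]
force: [-1.3, 2.9, 0.5]
opening: 0.0178
```

```bash
python3 -m inch '[[1,0.0013,-0.0059,0.0054,0],[1,0.0034,-0.0148,0.0123,0],[1,0.0067,-0.0293,0.021,0],[1,0.0103,-0.0449,0.0273,0],[1,0.014,-0.0613,0.0311,0],[1,0.0166,-0.0725,0.0323,0],[1,0.0166,-0.0725,0.0323,0],[1,0.0166,-0.0725,0.0323,0]]'
python3 - <<'E'
from h import *
import pickle
w=wrist("w5");pickle.dump(w,open("w5.pkl","wb"));print(w["s"]["tool_pos"],w["s"]["force"],w["s"]["opening"])
S=np.array([.530,.161]);e=np.array([.2225,-.975]);print("x_s",(w["s"]["tool_pos"][:2]-S)@e)
E
```

```text
t: 14.1
tool_pos: [0.5295, 0.1653, 0.157]
orientation: [-1.303, 1.041, -1.049]
force: [0.9, -2.3, 7.7]
opening: 0.0174
[0.52946463 0.16526806 0.15704271] [ 0.92469152 -2.28196072  7.66805072] 0.017395561690062317
x_s -0.004280476750010947
```

View pics/w5.png

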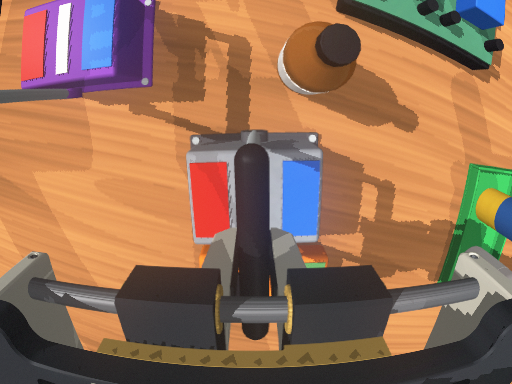

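The handle is nearly upright. The bar is at columns 252–254, the far foot bolts are at (196,140) and (312,139), and the outer plate edges are near columns 190 and 320. I'll measure the remaining angle more closely.

Run:
```python
from h import *
import pickle
np.set_printoptions(precision=4,suppress=True)
w=pickle.load(open("w5.pkl","rb"));e=np.array([.2225,-.975]);p=w["s"]["tool_pos"][:2]
M=Ro.from_rotvec(w["s"]["orientation"]).as_matrix();print("jaw yaw",np.degrees(np.arctan2(M[1,0],M[0,0])),"tilt",M[2])
print("cam x off",(w["T"][:2,3]-p)@e)
def x(u,v,z):return (wbp(w,u,v,z)[:2]-p)@e
print("bolts",x(196,140,.008),x(312,139,.008),(x(196,140,.008)+x(312,139,.008))/2)
print("plates far",x(191,163,.076),x(319.5,162,.076)); print("plates near",x(193,238,.076),x(319,236,.076))
g=cv2.cvtColor(w["im"],cv2.COLOR_RGB2HSV)
im=w["im"].astype(int)
red=((im[...,0]>150)&(im[...,1]<70)&(im[...,2]<80));blue=((im[...,2]>140)&(im[...,0]<110))
for v in(180,195,210,220):
    r=np.where(red[v,180:260])[0]+180;b=np.where(blue[v,250:330])[0]+250
    if len(r)and len(b):
        print(v,r.min(),r.max(),b.min(),b.max(),"mid outer",(x(r.min()-.5,v,.076)+x(b.max()+.5,v,.076))/2)
    d=np.where(im[v,225:290].max(1)<70)[0]+225;print("  bar",d.min(),d.max(),x((d.min()+d.max())/2,v,.175))
```

```text
jaw yaw -77.35110035073345 tilt [ 0.0022 -1.      0.0048]
cam x off 0.0009721182151950485
bolts -0.06020984574663676 0.06484248977608259 0.0023163220147229165
plates far -0.05233623526774049 0.0584825186716083
plates near -0.05548241805165474 0.06270070546625697
180 191 226 283 319 mid outer 0.0028365395432274725
  bar 235 268 0.00021941455553492597
195 193 227 283 318 mid outer 0.003259829936057494
  bar 236 268 0.0004354299615546418
210 194 227 283 317 mid outer 0.0032362091730782257
  bar 238 268 0.0009246045184683111
220 195 228 283 317 mid outer 0.0036941674277549477
  bar 237 268 0.0006288053264644082
```

The bar is about 2.5 mm (0.02 rad) short of off. I'll add 2 mm, then pause for about 2 s.

```bash
python3 -m inch '[[1,0.0005,-0.002,0,0],[1,0.0005,-0.002,0,0],[1,0.0005,-0.002,0,0],[1,0.0005,-0.002,0,0],[1,0.0005,-0.002,0,0],[1,0.0005,-0.002,0,0],[1,0.0005,-0.002,0,0],[1,0.0005,-0.002,0,0]]'
python3 -m inch '[[1,0,0,0,0],[1,0,0,0,0],[1,0,0,0,0],[1,0,0,0,0],[1,0,0,0,0],[1,0,0,0,0],[1,0,0,0,0],[1,0,0,0,0]]'
```

```text
t: 15.15
tool_pos: [0.53, 0.163, 0.1571]
orientation: [-1.304, 1.04, -1.049]
force: [-0.2, 0.4, 5.2]
opening: 0.0174
t: 16.15
tool_pos: [0.53, 0.163, 0.1571]
orientation: [-1.304, 1.04, -1.049]
force: [-0.5, 2.0, 5.1]
opening: 0.0175
```

```bash
python3 -m inch '[[1,0,0,0,0],[1,0,0,0,0],[1,0.005,-0.0223,-0.0023,0],[1,0.01,-0.0437,-0.0091,0],[1,0.0134,-0.0586,-0.017,0],[1,0.0165,-0.0722,-0.027,0],[1,0.0184,-0.0804,-0.0349,0],[1,0.02,-0.0878,-0.0435,0]]'
python3 -m inch '[[1,0,0,0,0],[1,0,0,0,0]]'
```

```text
t: 17.15
tool_pos: [0.5498, 0.0751, 0.1128]
orientation: [-1.304, 1.041, -1.048]
force: [-6.8, 19.0, 14.8]
opening: 0.0179
t: 17.4
tool_pos: [0.5494, 0.0755, 0.112]
orientation: [-1.304, 1.042, -1.047]
force: [0.4, 4.0, 0.3]
opening: 0.0179
```

The 19 N reaction suggests the stop. One more small push along the tangent will confirm it.

```bash
python3 -m inch '[[1,0.0005,-0.0015,-0.002,0],[1,0.0008,-0.003,-0.004,0],[1,0.0008,-0.003,-0.004,0]]'
python3 -m inch '[[1,0.0002,-0.0015,-0.001,0],[1,0.0002,-0.0015,-0.001,0]]'
```

```text
t: 17.77
tool_pos: [0.5503, 0.0756, 0.1092]
orientation: [-1.3, 1.042, -1.043]
force: [-4.1, 15.9, 10.3]
opening: 0.0173
t: 18.02
tool_pos: [0.5504, 0.0758, 0.1092]
orientation: [-1.299, 1.042, -1.041]
force: [-7.0, 10.3, 12.2]
opening: 0.0176
```

It stalls against the stop (the tool stays at y 0.0756 with reaction on it). Release, retreat, look.

```bash
python3 -m inch '[[0.5,0,0,0,0],[0.2,0,0,0,0],[0,0,0,0,0],[-0.1,0,0,0,0],[-0.1,0,0,0,0]]'; python3 -m inch '[[-0.1,0,0,0.02,0],[-0.1,0,0,0.05,0],[-0.1,0,0,0.09,0],[-0.1,0,0,0.13,0],[-0.1,0,0,0.16,0],[-0.1,-0.03,0,0.17,0],[-0.1,-0.06,0,0.17,0],[-0.1,-0.06,0,0.17,0]]'
python3 - <<'E'
from h import *
from plant import robot
w=wrist("w6");print(w["s"]["tool_pos"],w["s"]["force"],w["s"]["opening"])
S=np.array([.530,.1605]);e=np.array([.2225,-.975]);n=np.array([.975,.2225]);im=cv2.imread("pics/w6.png")
for a,c in((.9,(0,255,255)),(.8,(255,0,255))):
    for y in(-.055,.055):
        X=np.r_[S+e*.115*np.sin(a)+n*y,.06+.115*np.cos(a)];cv2.circle(im,tuple(np.round(wproj(w,X)).astype(int).tolist()),3,c,1)
c=robot.read_camera("side")["color"];s=cv2.cvtColor(c,cv2.COLOR_RGB2BGR)[150:300,190:330];s=cv2.resize(s,None,fx=2,fy=2)
cv2.imwrite("pics/m6.png",np.hstack([im,cv2.copyMakeBorder(s,0,84,8,0,0)]))
E
```

```text
t: 18.65
tool_pos: [0.5503, 0.0756, 0.109]
orientation: [-1.299, 1.043, -1.041]
force: [-0.5, 0.9, 0.3]
opening: 0.0509
t: 19.65
tool_pos: [0.4897, 0.0757, 0.2812]
orientation: [-1.297, 1.04, -1.042]
force: [-0.1, 0.2, -0.0]
opening: 0.0515
[0.48969226 0.07571545 0.2811928 ] [-0.05559445  0.16725726 -0.0464233 ] 0.0514748109446582
```

View pics/m6.png

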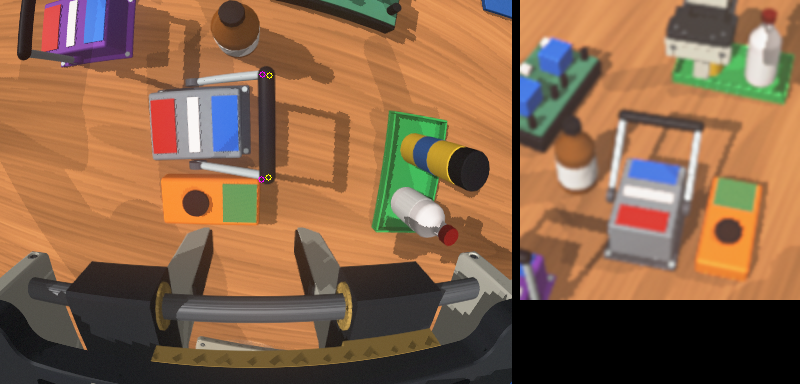

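The handle lies on the blue side: the bar centre is at column 267, and the 0.9 rad marker is at 268. The can and bottle are upright in the tray, and the amber bottle and meter haven't visibly moved. I'm handing the job in.

```bash
python3 -c "
from plant import robot
print(robot.close_job())"
```

```text
the job is handed in; nothing more can be done
None
```

The job is done and handed in after about 20 s of the 64 s allowed; no verdict was reported.

- **Can:** I set it down gently in the tray's free end beside the white bottle before touching the handle. It was standing upright in the last picture, with the bottle beside it.
- **Handle to off:** I swung it up from about -0.77 rad and held it at centre off for about 2 s. By my camera measurement it paused within about 0.02 rad of upright, on the red side if anything. My two estimates of the switch centre differed by about 2 mm, so I can't place it more exactly than that.
- **Handle to blue:** I carried it on until it stalled against the stop, with 10–19 N sideways reaction at the tool. After release, the bar matched the 0.9 rad position to about one pixel in the wrist picture.
- **Other items:** the amber bottle, meter and white bottle looked undisturbed, judged by eye. The gripper finished clear of everything, with near-zero force on the tool.

No check failed.

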